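# Load a bearing cap through the spring gate of a press feed track

### The job

Take the aluminium bearing cap out of the steel tray and set it down, holes up, on the open apron of the red-walled feed track, lined up with the lane. Then push it along the lane with the fingers, through the yellow swing gate, until it is home against the black sprung stop pad at the end; press it home with about 12 N for a second and never more than 20 N. Let go of it and take the fingers out so that the gate swings shut behind it; leave the sleeves in the tray and the tools on the table where they are.

Things in the scene. Friction and masses are not known exactly. Their poses are not given: they have to be found in the camera images.
- cap: Bearing cap, the part to load: bare aluminium block, 50 mm long (its x), 44 mm wide (y), 38 mm high, 0.3 to 0.55 kg, a notch 24 mm long and 20 mm high across its underside, two black bolt holes on top. Origin: centre of the underside, z up. Same when turned half round; goes through the lane with its x along it. Starts flat in the tray, in one of three places.
- track: Feed track, fixed, open above: aluminium plate 8 mm thick and 104 mm wide, red walls up to 38 mm above the table. Origin: on the table, middle of the lane, at the gate line; x = feed direction, y left, z up. Plate from x = -135 to 200 mm; no walls before x = -72 (the apron), then a funnel, 92 mm wide at first.
- throat (a point): Point on the plate at the end of the funnel (track x = -30 mm, y = 0), where it is 48 mm wide. From here to the gate the lane is 50 mm wide (y = -25 to +25 mm).
- pocket (a point): Point on the plate in the lane past the gate (track x = 70 mm, y = 0). Past the gate the right wall goes on at y = -25 mm; the left one stands back at y = +38 mm to make room for the open gate. Both end at x = 140 mm.
- apron (a point): Point on the top of the plate at the middle of the apron (track x = -100 mm, y = 0, 8 mm above the table): where the cap is to be set.
- gate (a joint): Yellow swing gate across the lane: leaf 3 mm thick, 26 mm high, upright hinge at track x = 0, y = +32 mm, free edge 55 mm from it. 0 = shut; opens in the feed direction to 1.57 rad, folding towards the left wall. A light spring (0.008 to 0.017 N m) shuts it once neither cap nor fingers are in its way, up to 55 mm past the gate line.
- gate_tip (a point): Top corner of the gate's free edge.
- rest: Red stop bracket, fixed at track x = 170 mm: origin on the plate, middle of its face towards the gate, x = feed direction. A screw holds a black rubber pad 34 mm wide in front of it. The pad's face stands 34 to 54 mm out, set differently each time and not measured: feel or see it (cap's rear then 66 to 86 mm past the gate). The pad gives 1 mm per 8 N, 4 mm at most.
- tray: Fixed steel tray 170 x 235 mm, walls 3 mm thick and 14 mm high, floor 3 mm thick. Origin: centre of its underside.
- sleeve_a: Stepped steel press sleeve, 34 mm across, 50 mm high, standing in the tray; leave alone. Origin: centre of its underside.
- sleeve_b: Brass press sleeve, 32 mm across, 36 mm high, standing in the tray; leave alone. Origin: centre of its underside.
- screwdriver: Screwdriver with a red handle, lying on the table; leave alone.
- wrench: Steel wrench lying on the table; leave alone.

How it is judged:
By the outcome, as a careful person would: the job done as asked, in the order asked, and still so for the second after the job is handed in, with the robot touching nothing.
It also fails if it takes over 64 s, if anything falls off the work surface, if the arm or the gripper's body presses on something with over 40 N, if the wrist force passes 120 N, or if a joint passes its speed limit or range.

### The arm

A 6-joint arm with a two-finger parallel gripper is mounted at the origin on the work surface. World frame = base frame: x ahead of the robot, y to its left, z up, the work surface at z = 0. Lengths are in m, angles in rad, forces in N, time in s.
With the tool pointing down it reaches from about 0.425 to 0.95 m from the base axis. Payload 3.5 kg.
Tool frame: the origin (TCP) lies on the centre line of the jaws, within the pads' length; the fingertips stand 14 mm ahead of it and the grasp point (between the pads) lies 5 mm behind it (tips_ahead is the distance from the TCP to the fingertips, in m); y points along the fingers, z is the direction in which the jaws open and shut, and the axes are right-handed (so a half turn about y gives the same grasp; the last joint's range is limited). The gripper opens to 85 mm and grips with 20 to 120 N. Pads are 22 mm wide; open, the fingers measure 114 mm over their backs; the gripper's body (76 mm by 85 mm) begins 54 mm behind the grasp point. The pads swing forward as they close: fully open they stand 13 mm farther back than shut.
Start: joints at [-1.348, 0.286, 1.577, -0, 1.279, -0.15], TCP at [0.246, -0.629, 0.245] pointing down, gripper open.
Joint ranges: [-2.77, 2.77], [-0.9, 2.22], [0.21, 2.48], [-1.53, 4.67], [0.24, 2.81], [-2.84, 2.84]. Speed limits (rad/s): [2.79, 2.79, 3.14, 3.14, 3.14, 3.14].

### API

Orientations are given as a unit quaternion [x, y, z, w].
In Python, from plant import get_state, read_camera, sign_off, tips_ahead gives the robot as it stands.
- The arm moves only by the tool send_rows, never from a script. Its argument "plan" is a list of rows, each a list of 2 entries, a list of its own where there are three numbers: the shift along the tool's x, y, z in units of 12 cm (1.0 is 12 cm), then the turn, a rotation vector about the tool's x, y, z in units of 360 degrees (1.0 is 360 degrees). In form: [[[tx, ty, tz], [rx, ry, rz]], ...]. A call has 1 to 12 rows; each row shifts and turns the commanded pose from where the row before left it, along the tool's axes as they then stand; what a row does not reach is not made up. A row lasts 1/10 s, in which the tool goes at most 50 mm and 8.59 degrees, less where a joint would pass 70% of its speed; a pose out of reach is approached as far as the arm can. A call with a number of a shift or a turn outside -1 to 1 is refused whole. A call with a gripper value outside its range is refused whole. "gripper" is the closure, from 0 (fully open) to 1 (shut), set as the call begins (left out, the last holds). The fingers move at their own pace and stop on an object; "grip_force" is the grip in N (left out, the last holds). Time passes only in rows, so rows that do not move let the fingers close. It gives the time, the measured TCP pose, the force and the opening at its end, in the units of the state.
- get_state(): the state, without advancing time (a new reading comes with each control period).
- read_camera(name): name is "scene" or "top"; returns a dict with "img" (420x560x3 uint8, blue, green, red), "fx", "fy", "cx", "cy" (pixels), "world_from_camera" (4x4, takes a point from camera to world coordinates). Camera axes: x right, y down, z forward; pixel columns grow to the right and rows downward; lengths in m; the calibration is good to about 2 mm. A picture is of the moment at which its call begins. There is no depth.
- sign_off(): hands the job in, once; it reports no verdict.
The state is a dict: "time": time; "qpos": joint angles; "dq": joint speeds; "joint_efforts": joint torques, N m; "eef_pos": TCP position; "tcp_rot": TCP orientation; "contact_force": force on the tool from outside, world axes, zero at the start; "wrist_torque": the same for the moment, N m; "opening": opening from 0.0 (shut) to 1.0 (fully open).
Only numpy, scipy, OpenCV 4.12 (cv2) and the standard library are available. Lean on these libraries where they do the work, as an engineer would, in place of code of your own. Each camera call takes 0.05 s, during which the arm holds its last target. There are 200 camera calls.

## Working session

There is one attempt and no reset: what is moved stays moved. The work goes in short steps, Python scripts to look and compute and a tool call to move; the robot and the scene stay as the last step left them, time stands still between calls to the robot, and variables do not carry over. Pictures are saved under pics/ and viewed, about 8 in all and at most 12, crops included, and the job is handed in when it is done.

Besides the shell and the picture viewer there is one more tool, called after "Request:" as a command line: name --argument value ..., lists and objects as JSON in quotes. send_rows: Moves the arm, as the interface text tells. Its arguments: {"type":"object","properties":{"plan":{"type":"array"},"gripper":{"type":"number"},"grip_force":{"type":"number"}},"required":["plan"]}

```bash
mkdir -p pics; ls; python3 - <<'E'
from plant import *
import cv2
print(get_state(), tips_ahead)
for n in("scene","top"):
    c=read_camera(n); cv2.imwrite(f"pics/{n}0.png",c["img"]); print(n,c["fx"],c["fy"],c["cx"],c["cy"],c["world_from_camera"].tolist() if hasattr(c["world_from_camera"],'tolist') else c["world_from_camera"])
E
```

```text
pics
{'time': 0.0, 'qpos': array([-1.34802471e+00,  2.87213674e-01,  1.57815480e+00,  5.62296206e-07,
        1.27862846e+00, -1.49987099e-01]), 'dq': array([ 2.15640503e-04,  2.15367493e-05,  1.16363772e-03,  1.37741422e-03,
       -4.04894632e-04,  1.16977708e-03]), 'joint_efforts': array([ 3.17102581e-05, -4.05979657e+01, -2.92626590e+01, -1.47771848e-04,
        5.78848514e-03,  1.41648208e-06]), 'eef_pos': array([ 0.24572251, -0.62801809,  0.24392716]), 'tcp_rot': array([-0.13105901,  0.69570981, -0.69401084,  0.13099754]), 'contact_force': array([-0.11681793,  0.96400755,  0.60034954]), 'wrist_torque': array([ 0.03811564, -0.03024637,  0.02872142]), 'opening': 1.0055207011929883} 0.014
scene 436.6231682008422 436.6231682008422 282.4627435343066 203.33805095540728 [[0.027319525796008978, 0.6069714791010007, -0.7942539059194009, 1.2496448052020592], [0.9995842092282288, -0.023918035773629314, 0.016103919594550258, -0.07708847979421653], [-0.009222373439497267, -0.7943636139216566, -0.6073725353565699, 0.603298556931282], [0.0, 0.0, 0.0, 1.0]]
top 399.77518403463495 399.77518403463495 282.69340523908596 209.6168531304408 [[0.021298886135468355, -0.993880948853513, 0.10838365631140588, 0.39515882249821166], [-0.99971112346731, -0.02237963544269693, -0.008764789397422068, -0.05286107696213167], [0.011136743919006896, -0.10816566656519333, -0.9940705012781488, 0.8977539529019163], [0.0, 0.0, 0.0, 1.0]]
```

View pics/top0.png

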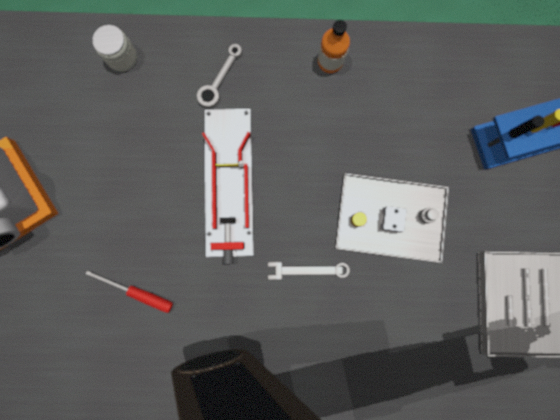

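View pics/scene0.png

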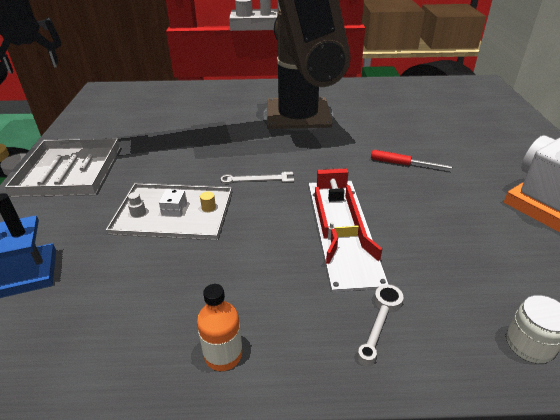

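```bash
cat > h.py <<'E'
import numpy as np, cv2
from plant import *
def ray(c,u,v,z):
    T=np.array(c["world_from_camera"]); d=T[:3,:3]@np.array([(u-c["cx"])/c["fx"],(v-c["cy"])/c["fy"],1])
    o=T[:3,3]; return o+d*(z-o[2])/d[2]
def proj(c,p):
    T=np.array(c["world_from_camera"]); q=T[:3,:3].T@(np.array(p)-T[:3,3]); return [c["fx"]*q[0]/q[2]+c["cx"],c["fy"]*q[1]/q[2]+c["cy"]]
E
python3 - <<'E'
import cv2,numpy as np
t=cv2.imread("pics/top0.png"); s=cv2.imread("pics/scene0.png")
r=lambda i,x,y,w,h,k:cv2.resize(i[y:y+h,x:x+w],None,fx=k,fy=k,interpolation=cv2.INTER_CUBIC)
a=r(t,190,95,80,175,3.4)   # 272x595
b=r(t,335,170,115,95,4)  # 460x380
c=r(s,100,170,140,65,3.5) # 490x227
o=np.zeros((600,790,3),np.uint8); o[:595,:272]=a; o[:380,285:745]=b; o[380:380+c.shape[0],285:285+c.shape[1]]=c[:220]
cv2.imwrite("pics/crop1.png",o)
E
```

```text
(no output)
```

View pics/crop1.png

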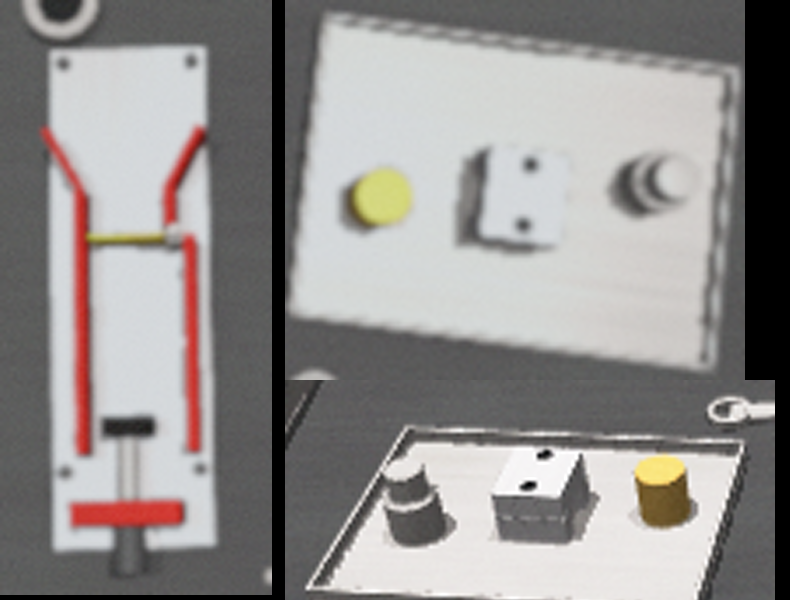

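```bash
cat > m.py <<'E'
from h import *
from scipy.spatial.transform import Rotation as Ro
import sys
def trackfit(t):
    im=t["img"]; hsv=cv2.cvtColor(im,cv2.COLOR_BGR2HSV)
    m=((hsv[...,2]>150)&(hsv[...,1]<60)).astype(np.uint8); k=np.zeros_like(m); k[107:262,195:262]=1; m*=k
    m=cv2.morphologyEx(m,cv2.MORPH_CLOSE,np.ones((9,9)))
    cs=max(cv2.findContours(m,0,1)[0],key=cv2.contourArea)
    w=np.array([ray(t,*p[0],.008)[:2] for p in cs],np.float32)*1000
    r=cv2.minAreaRect(w); return r
if __name__=="__main__":
    t=read_camera("top"); s=read_camera("scene")
    r=trackfit(t); print("plate rect mm",r, cv2.boxPoints(r).tolist())
    hsv=cv2.cvtColor(t["img"],cv2.COLOR_BGR2HSV)
    # holes
    def dark(c,x0,y0,x1,y1,th):
        g=cv2.cvtColor(c["img"],cv2.COLOR_BGR2GRAY)[y0:y1,x0:x1].astype(float); w=np.clip(th-g,0,None)
        n,l=cv2.connectedComponents((w>0).astype(np.uint8)); o=[]
        for i in range(1,n):
            q=w*(l==i); yy,xx=np.mgrid[y0:y1,x0:x1]
            o.append((q.sum(),(q*xx).sum()/q.sum(),(q*yy).sum()/q.sum(),int((l==i).sum())))
        return sorted(o)[::-1][:3]
    ht=dark(t,388,207,404,229,150); hs=dark(s,164,188,187,205,150)
    for n,c,h in(("top",t,ht),("scene",s,hs)):
        for q in h: print(n,np.round(q,1),np.round(ray(c,q[1],q[2],.041)*1000,1))
    # bright cap top in top view
    # red, yellow, black
    red=((hsv[...,0]<8)|(hsv[...,0]>172))&(hsv[...,1]>120)&(hsv[...,2]>80)
    for y0,y1 in((165,175),(185,195),(210,220),(241,250),):
        row=np.argwhere(red[y0:y1,195:262]); xs=row[:,1]+195; 
        for lab,sel in(("L",xs<225),("R",xs>=232)):
            if sel.any(): print(y0,lab,xs[sel].min(),xs[sel].max(),np.round(ray(t,xs[sel].mean(),(y0+y1-1)/2,.038)*1000,1))
    ye=np.argwhere((abs(hsv[...,0].astype(int)-28)<8)&(hsv[...,1]>100)&(hsv[...,2]>60)); ye=ye[(ye[:,1]>205)&(ye[:,1]<255)&(ye[:,0]>140)&(ye[:,0]<190)]
    print("gate px",ye.min(0),ye.max(0),ye.mean(0),np.round(ray(t,ye[:,1].mean(),ye[:,0].mean(),.034)*1000,1))
    st=get_state(); print(Ro.from_quat(st["tcp_rot"]).as_matrix().round(3))
E
python3 m.py
```

```text
plate rect mm ((554.9074096679688, 64.36290740966797), (337.98846435546875, 106.90222930908203), 2.855013370513916) [[383.4605712890625, 109.33028411865234], [388.7852783203125, 2.5607433319091797], [726.354248046875, 19.395530700683594], [721.029541015625, 126.16506958007812]]
top [279.  394.1 225.9   9. ] [ 458.8 -301.    41. ]
top [263.  395.9 210.8   9. ] [ 491.6 -305.2   41. ]
scene [5246.   180.2  200.5   95. ] [ 495.8 -281.3   41. ]
scene [939.  178.6 188.1  30. ] [ 449.2 -292.2   41. ]
scene [845.  169.2 199.7  12. ] [ 491.9 -305.5   41. ]
165 L 212 215 [573.6  92.5  38. ]
165 R 244 247 [575.2  22.3  38. ]
185 L 212 215 [529.5  89.7  38. ]
185 R 245 247 [531.1  20.2  38. ]
210 L 213 215 [475.   87.4  38. ]
210 R 245 248 [476.5  17.2  38. ]
241 L 211 224 [409.7  76.9  38. ]
241 R 232 243 [410.6  35.1  38. ]
gate px [164 216] [166 237] [165.11111111 226.58333333] [584.9  64.8  34. ]
[[-0.931 -0.     0.364]
 [-0.364  0.001 -0.931]
 [-0.    -1.    -0.001]]
```

Request:
send_rows --plan '[[[-0.307,0.059,-0.204],[0,0,0]],[[-0.307,0.059,-0.204],[0,0,0]],[[-0.307,0.059,-0.204],[0,0,0]],[[-0.307,0.059,-0.204],[0,0,0]],[[-0.307,0.059,-0.204],[0,0,0]],[[-0.307,0.059,-0.204],[0,0,0]],[[-0.307,0.059,-0.204],[0,0,0]],[[-0.307,0.059,-0.204],[0,0,0]],[[-0.307,0.059,-0.204],[0,0,0]]]' --gripper 0

```text
time: 1.1
eef_pos: [0.4751, -0.301, 0.1814]
tcp_rot: [0.131, -0.695, 0.695, -0.131]
contact_force: [1.1, -0.8, 0.4]
opening: 0.999
```

Request:
send_rows --plan '[[[0,0,0],[0,-0.0213,0]],[[0,0,0],[0,-0.0213,0]],[[0,0,0],[0,-0.0213,0]],[[0,0,0],[0,-0.0213,0]],[[0,0,0],[0,-0.0213,0]],[[0,0,0],[0,-0.0213,0]],[[0,0,0],[0,-0.0213,0]],[[0,0,0],[0,-0.0213,0]],[[0,0,0],[0,0,0]],[[0,0,0],[0,0,0]]]' --gripper 0.15

```text
time: 2.1
eef_pos: [0.4743, -0.3026, 0.1815]
tcp_rot: [-0.466, 0.532, -0.531, 0.466]
contact_force: [-0.4, 0.4, 0.9]
opening: 0.85
```

```bash
cat >> h.py <<'E'
from scipy.spatial.transform import Rotation as Ro
def to(target,ang=None):
    """shift (tool axes, units) to a world target mm, and turn about tool y to jaw axis angle deg"""
    s=get_state(); R=Ro.from_quat(s["tcp_rot"]).as_matrix(); p=s["eef_pos"]*1000
    a=np.degrees(np.arctan2(R[1,2],R[0,2]))
    print("t",round(s["time"],2),"p",p.round(1),"jaw",a.round(2),"down",R[:,1].round(4),"F",s["contact_force"].round(1),"open",round(s["opening"],3),"q6",s["qpos"][5].round(2))
    print("shift",(R.T@(np.array(target)-p)/120).round(4), "turn y", None if ang is None else round(-(ang-a)/360,4))
E
python3 - <<'E'
from h import *
to([475.2,-303.1,30],-7.3)
s=read_camera("scene"); t=read_camera("top")
p=get_state()["eef_pos"]; print(proj(s,p),proj(t,p))
cv2.imwrite("pics/a.png",cv2.resize(s["img"][80:290,80:360],None,fx=2.8,fy=2.8))
E
```

```text
t 2.1 p [ 474.3 -302.6  181.5] jaw -7.46 down [-1.e-04  2.e-04 -1.e+00] F [-0.4  0.4  0.9] open 0.85 q6 -0.62
shift [0.0035 1.2624 0.0078] turn y -0.0004
[np.float64(160.41011863273164), np.float64(137.8991048871281)] [np.float64(417.32196346498), np.float64(212.02128947187884)]
```

View pics/a.png

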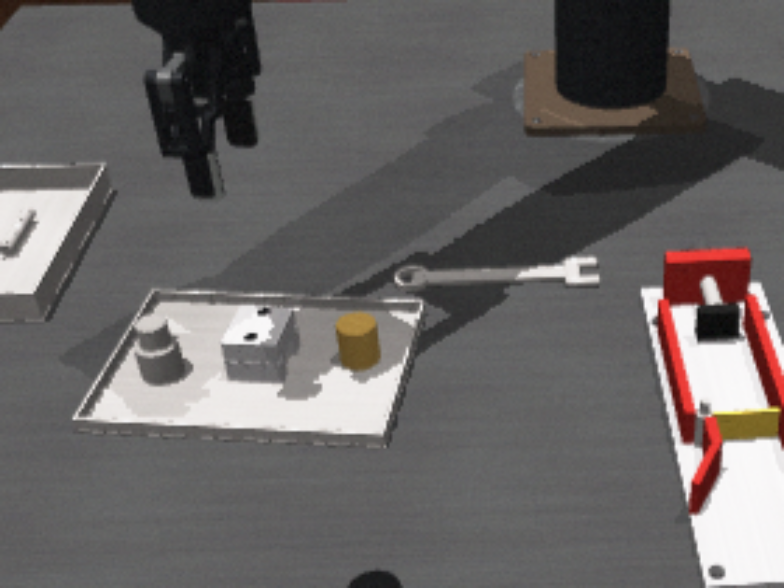

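Request:
send_rows --plan '[[[0.0035,0.15,0.0078],[0,0,0]],[[0,0.15,0],[0,0,0]],[[0,0.15,0],[0,0,0]],[[0,0.15,0],[0,0,0]],[[0,0.15,0],[0,0,0]],[[0,0.15,0],[0,0,0]],[[0,0.15,0],[0,0,0]],[[0,0.15,0],[0,0,0]],[[0,0.073,0],[0,0,0]],[[0,0.073,0],[0,0,0]],[[0,0,0],[0,0,0]]]'

```text
time: 3.3
eef_pos: [0.4748, -0.3028, 0.0192]
tcp_rot: [-0.467, 0.532, -0.53, 0.467]
contact_force: [0.1, -0.4, 0.2]
opening: 0.852
```

Request:
send_rows --plan '[[[0,0,0],[0,0,0]],[[0,0,0],[0,0,0]],[[0,0,0],[0,0,0]],[[0,0,0],[0,0,0]],[[0,0,0],[0,0,0]],[[0,0,0],[0,0,0]],[[0,0,0],[0,0,0]],[[0,0,0],[0,0,0]]]' --gripper 1 --grip_force 40

```text
time: 4.1
eef_pos: [0.4758, -0.3037, 0.0211]
tcp_rot: [0.467, -0.53, 0.531, -0.467]
contact_force: [0.2, 1.0, 5.7]
opening: 0.579
```

Request:
send_rows --plan '[[[0,-0.05,0],[0,0,0]],[[0,-0.1,0],[0,0,0]],[[0,-0.2,0],[0,0,0]],[[0,-0.2,0],[0,0,0]],[[0,-0.2,0],[0,0,0]],[[0,-0.2,0],[0,0,0]],[[0,0,0],[0,0,0]],[[0,0,0],[0,0,0]]]'

```text
time: 4.9
eef_pos: [0.475, -0.3029, 0.1338]
tcp_rot: [-0.467, 0.531, -0.531, 0.467]
contact_force: [-0.7, -0.0, -5.1]
opening: 0.577
```

```bash
python3 - <<'E'
from h import *
f=np.array([-np.cos(np.radians(2.9)),-np.sin(np.radians(2.9)),0]); o=np.array([586.8,65.4,0])
ap=o-100*f; print("apron",ap)
to([ap[0],ap[1],130],2.9)
s=get_state();R=Ro.from_quat(s["tcp_rot"]).as_matrix()
Rt=Ro.from_euler('z',2.9+7.3,degrees=True).as_matrix()
E
```

```text
apron [686.67193572  70.45929401   0.        ]
t 4.9 p [ 475.  -302.9  133.8] jaw -7.3 down [-0.e+00  1.e-04 -1.e+00] F [-0.7 -0.  -5.1] open 0.577 q6 -0.62
shift [-3.31    0.032   1.3545] turn y -0.0283
```

Request:
send_rows --plan '[[[-0.1,0,0.041],[0,0,0]],[[-0.276,0,0.113],[0,0,0]],[[-0.276,0,0.113],[0,0,0]],[[-0.276,0,0.113],[0,0,0]],[[-0.276,0,0.113],[0,0,0]],[[-0.276,0,0.113],[0,0,0]],[[-0.276,0,0.113],[0,0,0]],[[-0.276,0,0.113],[0,0,0]],[[-0.276,0,0.113],[0,0,0]],[[-0.276,0,0.113],[0,0,0]],[[-0.276,0,0.113],[0,0,0]],[[-0.276,0,0.113],[0,0,0]]]'

```text
time: 6.1
eef_pos: [0.6749, 0.0531, 0.1311]
tcp_rot: [-0.468, 0.532, -0.529, 0.466]
contact_force: [-0.4, 0.5, -3.4]
opening: 0.578
```

Request:
send_rows --plan '[[[-0.174,0,0.0715],[0,0,0]],[[0,0,0],[0,-0.0095,0]],[[0,0,0],[0,-0.0095,0]],[[0,0,0],[0,-0.0093,0]],[[0,0,0],[0,0,0]],[[0,0,0],[0,0,0]],[[0,0,0],[0,0,0]]]'

```text
time: 6.8
eef_pos: [0.6865, 0.0705, 0.133]
tcp_rot: [0.513, -0.488, 0.487, -0.512]
contact_force: [0.8, 0.4, -2.8]
opening: 0.58
```

```bash
python3 - <<'E'
from h import *
to([686.7,70.5,60],2.9)
s=read_camera("scene"); t=read_camera("top")
p=get_state()["eef_pos"]
a=cv2.resize(s["img"][70:310,280:420],None,fx=2.5,fy=2.5); b=cv2.resize(t["img"][60:270,170:300],None,fx=2.85,fy=2.85)
cv2.imwrite("pics/b.png",np.hstack([a[:598],b[:598]]))
E
```

```text
t 6.8 p [686.5  70.5 133. ] jaw 2.85 down [-1.7e-03  2.0e-04 -1.0e+00] F [ 0.8  0.4 -2.8] open 0.58 q6 -0.09
shift [-1.000e-04  6.085e-01  2.400e-03] turn y -0.0001
```

View pics/b.png

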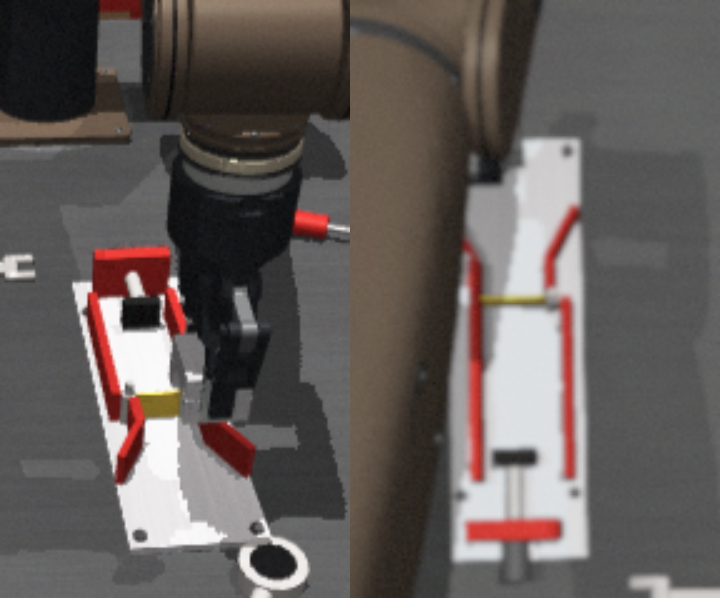

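Request:
send_rows --plan '[[[0,0.15,0],[0,0,0]],[[0,0.16,0],[0,0,0]],[[0,0.16,0],[0,0,0]],[[0,0.16,0],[0,0,0]],[[0,0.14,0],[0,0,0]],[[0,0.04,0],[0,0,0]],[[0,0.03,0],[0,0,0]],[[0,0.02,0],[0,0,0]],[[0,0.02,0],[0,0,0]],[[0,0,0],[0,0,0]],[[0,0,0],[0,0,0]]]'

```text
time: 8.0
eef_pos: [0.6875, 0.0701, 0.0292]
tcp_rot: [-0.512, 0.487, -0.488, 0.513]
contact_force: [-0.1, -0.2, -3.1]
opening: 0.582
```

Request:
send_rows --plan '[[[0,0.01,0],[0,0,0]],[[0,0.01,0],[0,0,0]],[[0,0,0],[0,0,0]]]'

```text
time: 8.3
eef_pos: [0.6872, 0.0701, 0.0262]
tcp_rot: [-0.512, 0.487, -0.487, 0.513]
contact_force: [-0.8, -0.4, -2.1]
opening: 0.578
```

```bash
python3 -c "
from h import *
to([686.7,70.5,26],2.9)"
```

```text
t 8.3 p [687.2  70.1  26.2] jaw 2.89 down [ 4.e-04 -0.e+00 -1.e+00] F [-0.8 -0.4 -2.1] open 0.578 q6 -0.1
shift [-0.0035  0.0017 -0.0041] turn y -0.0
```

Request:
send_rows --plan '[[[0,0.01,0],[0,0,0]],[[0,0.01,0],[0,0,0]],[[0,0,0],[0,0,0]]]'

```text
time: 8.6
eef_pos: [0.6876, 0.0702, 0.0262]
tcp_rot: [-0.513, 0.487, -0.487, 0.513]
contact_force: [-5.2, -0.6, 6.4]
opening: 0.582
```

Request:
send_rows --plan '[[[0,-0.01,0],[0,0,0]],[[0,0,0],[0,0,0]],[[0,0,0],[0,0,0]],[[0,0,0],[0,0,0]],[[0,0,0],[0,0,0]]]' --gripper 0.2

```text
time: 9.1
eef_pos: [0.6871, 0.0701, 0.0247]
tcp_rot: [0.512, -0.487, 0.487, -0.512]
contact_force: [0.7, -0.0, 0.5]
opening: 0.795
```

Request:
send_rows --plan '[[[0,-0.1,0],[0,0,0]],[[0,-0.2,0],[0,0,0]],[[0,-0.2,0],[0,0,0]],[[0,-0.2,0],[0,0,0]],[[0,-0.1,0],[0,0,0]],[[0,0,0.3],[0,0,0]],[[0,0,0.3],[0,0,0]],[[0,0,0],[0,0,0]]]'

```text
time: 9.9
eef_pos: [0.7617, 0.0735, 0.1203]
tcp_rot: [-0.512, 0.487, -0.488, 0.513]
contact_force: [-0.7, -0.4, 0.4]
opening: 0.803
```

```bash
python3 - <<'E'
from h import *
to([745,73.4,70],2.9)
s=read_camera("scene"); t=read_camera("top")
for u,v in((0,0),(-125,22),(-125,-22),(-75,22),(-75,-22)):
    f=np.radians(182.9); P=[.5868+(u*np.cos(f)-v*np.sin(f))/1000,.0654+(u*np.sin(f)+v*np.cos(f))/1000,.046 if u else .034]; print(u,v,np.round(proj(s,P),1),np.round(proj(t,P),1))
a=cv2.resize(s["img"][160:310,300:440],None,fx=3,fy=3,interpolation=2)
b=cv2.resize(t["img"][60:210,180:300],None,fx=3,fy=3,interpolation=2)
cv2.imwrite("pics/c.png",np.hstack([a,b]))
E
```

```text
t 9.9 p [761.7  73.5 120.3] jaw 2.87 down [ 0.002 -0.    -1.   ] F [-0.7 -0.4  0.4] open 0.803 q6 -0.09
shift [-0.0063  0.4192 -0.1394] turn y -0.0001
0 0 [347.2 226.6] [226.4 164.2]
-125 22 [349.2 268.1] [234.9 107.1]
-125 -22 [373.9 266.5] [214.8 107.5]
-75 22 [343.8 248.6] [235.2 129.1]
-75 -22 [367.3 247.1] [215.1 129.6]
```

View pics/c.png

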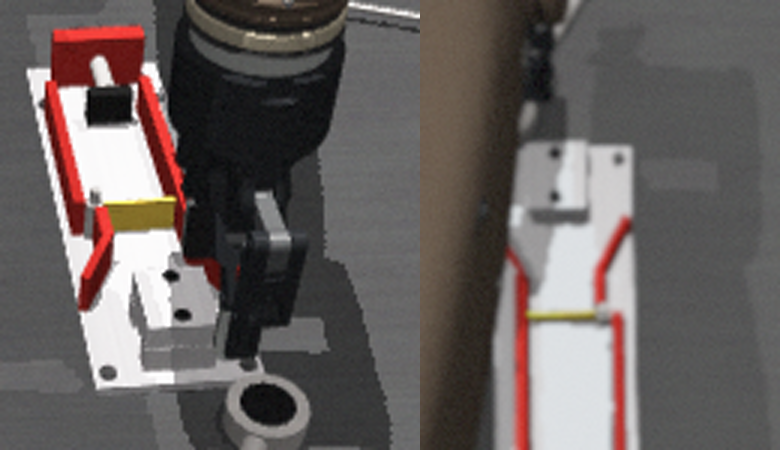

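Request:
send_rows --plan '[[[0,0,-0.1],[0,0,0]],[[0,0,-0.073],[0,0,0]],[[0,0,0],[0,0,0]],[[0,0,0],[0,0,0]],[[0,0,0],[0,0,0]],[[0,0,0],[0,0,0]],[[0,0,0],[0,0,0]],[[0,0,0],[0,0,0]]]' --gripper 1 --grip_force 40

```text
time: 10.8
eef_pos: [0.7384, 0.0727, 0.1208]
tcp_rot: [-0.512, 0.487, -0.487, 0.512]
contact_force: [0.5, 0.6, -0.4]
opening: 0.002
```

Request:
send_rows --plan '[[[0,0.1,0],[0,0,0]],[[0,0.15,0],[0,0,0]],[[0,0.15,0],[0,0,0]],[[0,0.15,0],[0,0,0]],[[0,0.1,0],[0,0,0]],[[0,0.05,0],[0,0,0]],[[0,0.05,0],[0,0,0]],[[0,0,0],[0,0,0]],[[0,0,0],[0,0,0]]]'

```text
time: 11.7
eef_pos: [0.7388, 0.0727, 0.0317]
tcp_rot: [-0.512, 0.487, -0.488, 0.513]
contact_force: [0.1, -0.1, 0.5]
opening: -0.006
```

```bash
python3 - <<'E'
from h import *
to([741,72.4,27],2.9)
s=read_camera("scene"); p=get_state()["eef_pos"]; print(proj(s,p-[0,0,.014]), proj(s,p-[.0145,0,.014]))
cv2.imwrite("pics/d.png",cv2.resize(s["img"][200:320,300:440],None,fx=5,fy=5,interpolation=2))
E
```

```text
t 11.7 p [738.8  72.7  31.7] jaw 2.89 down [ 1.4e-03 -1.0e-04 -1.0e+00] F [ 0.1 -0.1  0.5] open -0.006 q6 -0.09
shift [0.0033 0.0391 0.0179] turn y -0.0
[np.float64(363.1895162825573), np.float64(289.9218284078289)] [np.float64(361.7667539913476), np.float64(283.67691513659315)]
```

View pics/d.png

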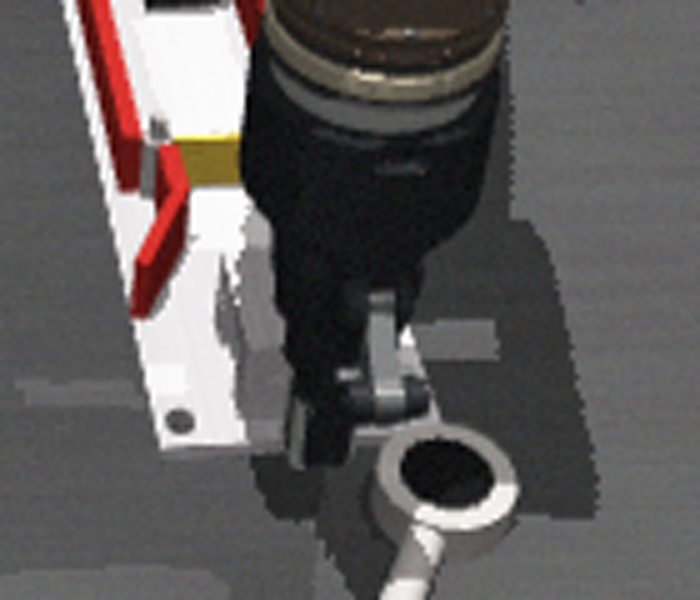

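Request:
send_rows --plan '[[[0,0.035,0],[0,0,0]],[[0,0,-0.04],[0,0,0]],[[0,0,-0.02],[0,0,0]],[[0,0,-0.015],[0,0,0]],[[0,0,-0.015],[0,0,0]],[[0,0,-0.015],[0,0,0]],[[0,0,-0.015],[0,0,0]],[[0,0,-0.015],[0,0,0]],[[0,0,-0.015],[0,0,0]],[[0,0,-0.015],[0,0,0]]]'

```text
time: 12.75
eef_pos: [0.7186, 0.0717, 0.0269]
tcp_rot: [-0.512, 0.487, -0.487, 0.513]
contact_force: [2.0, 1.3, -0.6]
opening: -0.002
```

Request:
send_rows --plan '[[[0,0,-0.02],[0,0,0]],[[0,0,-0.025],[0,0,0]],[[0,0,-0.025],[0,0,0]],[[0,0,-0.025],[0,0,0]],[[0,0,-0.025],[0,0,0]],[[0,0,-0.025],[0,0,0]],[[0,0,-0.025],[0,0,0]],[[0,0,-0.025],[0,0,0]],[[0,0,-0.025],[0,0,0]],[[0,0,-0.025],[0,0,0]]]'

```text
time: 13.75
eef_pos: [0.689, 0.0702, 0.0268]
tcp_rot: [-0.512, 0.487, -0.487, 0.513]
contact_force: [2.1, 0.8, 1.0]
opening: 0.004
```

```bash
cat >> h.py <<'E'
def tk():
    s=get_state(); d=s["eef_pos"][:2]*1000-[586.8,64.7]; a=np.radians(182.9); f=np.array([np.cos(a),np.sin(a)]); l=np.array([-f[1],f[0]]); F=s["contact_force"][:2]
    print("t",round(s["time"],2),"TCP track x,y",(d@f).round(1),(d@l).round(1),"z",(s["eef_pos"][2]*1000).round(1),"rear",(d@f+14.5).round(1),"Fpush",(-F@f).round(2),"Flat",(F@l).round(2),"Fz",s["contact_force"][2].round(2))
E
python3 - <<'E'
from h import *
tk(); s=read_camera("scene"); t=read_camera("top")
a=cv2.resize(s["img"][170:310,300:420],None,fx=3.5,fy=3.5,interpolation=2)
b=cv2.resize(t["img"][90:230,185:285],None,fx=3.5,fy=3.5,interpolation=2)
cv2.imwrite("pics/e.png",np.hstack([a,b]))
E
```

```text
t 13.75 TCP track x,y -102.3 -0.3 z 26.8 rear -87.8 Fpush 2.09 Flat -0.68 Fz 1.01
```

View pics/e.png

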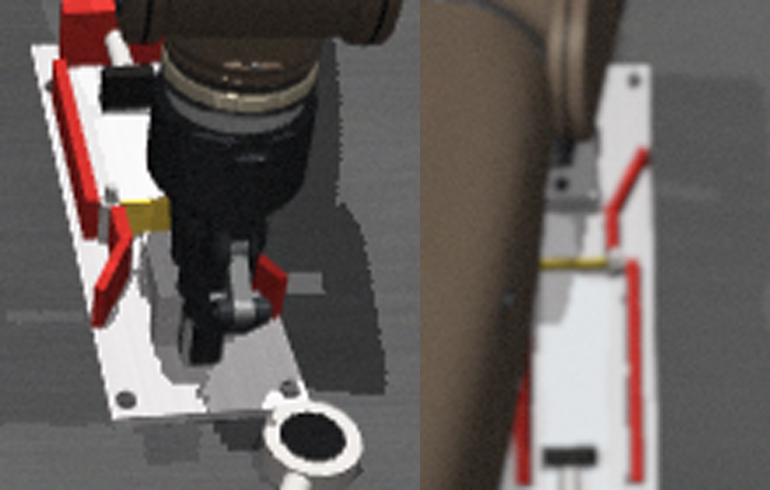

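Request:
send_rows --plan '[[[0,0,-0.025],[0,0,0]],[[0,0,-0.025],[0,0,0]],[[0,0,-0.025],[0,0,0]],[[0,0,-0.025],[0,0,0]],[[0,0,-0.025],[0,0,0]],[[0,0,-0.025],[0,0,0]],[[0,0,-0.025],[0,0,0]],[[0,0,-0.025],[0,0,0]]]'

```text
time: 14.65
eef_pos: [0.6649, 0.069, 0.0267]
tcp_rot: [0.512, -0.487, 0.487, -0.512]
contact_force: [1.3, 0.8, 0.8]
opening: -0.003
```

Request:
send_rows --plan '[[[0,0,-0.025],[0,0,0]],[[0,0,-0.025],[0,0,0]],[[0,0,-0.025],[0,0,0]],[[0,0,-0.025],[0,0,0]],[[0,0,-0.025],[0,0,0]],[[0,0,-0.025],[0,0,0]],[[0,0,-0.025],[0,0,0]],[[0,0,-0.025],[0,0,0]]]'

```text
time: 15.45
eef_pos: [0.6411, 0.0678, 0.0268]
tcp_rot: [-0.512, 0.487, -0.487, 0.513]
contact_force: [2.0, -1.0, -1.0]
opening: -0.0
```

```bash
python3 -c "
from h import *
tk();to([0,0,0],2.9)"
```

```text
t 15.45 TCP track x,y -54.4 -0.3 z 26.8 rear -39.9 Fpush 1.91 Flat 1.08 Fz -0.96
t 15.45 p [641.1  67.8  26.8] jaw 2.89 down [ 5.e-04 -0.e+00 -1.e+00] F [ 2. -1. -1.] open -0.0 q6 -0.1
shift [ 0.2944  0.2211 -5.3646] turn y -0.0
```

Request:
send_rows --plan '[[[0,0,-0.025],[0,0,0]],[[0,0,-0.025],[0,0,0]],[[0,0,-0.025],[0,0,0]],[[0,0,-0.025],[0,0,0]],[[0,0,-0.025],[0,0,0]],[[0,0,-0.025],[0,0,0]],[[0,0,-0.025],[0,0,0]],[[0,0,-0.025],[0,0,0]],[[0,0,-0.025],[0,0,0]],[[0,0,-0.025],[0,0,0]]]'

```text
time: 16.45
eef_pos: [0.6109, 0.0663, 0.0266]
tcp_rot: [0.513, -0.487, 0.487, -0.512]
contact_force: [1.9, 0.3, -0.0]
opening: -0.003
```

Request:
send_rows --plan '[[[0,0,-0.025],[0,0,0]],[[0,0,-0.025],[0,0,0]],[[0,0,-0.025],[0,0,0]],[[0,0,-0.025],[0,0,0]],[[0,0,-0.025],[0,0,0]],[[0,0,-0.025],[0,0,0]],[[0,0,-0.025],[0,0,0]],[[0,0,-0.025],[0,0,0]],[[0,0,-0.025],[0,0,0]],[[0,0,-0.025],[0,0,0]]]'

```text
time: 17.45
eef_pos: [0.581, 0.0648, 0.0267]
tcp_rot: [0.512, -0.487, 0.487, -0.512]
contact_force: [1.8, 0.9, -0.6]
opening: -0.0
```

```bash
python3 - <<'E'
from h import *
tk(); s=read_camera("scene"); t=read_camera("top")
i=cv2.imread("pics/top0.png"); g=i.max(2); ys,xs=np.where(g[212:226,219:238]<70); 
print("pad px",xs.min()+219,xs.max()+219,ys.min()+212,ys.max()+212)
f=np.radians(182.9)
for z in(.02,.034,.04):
    d=ray(t,(xs.min()+xs.max())/2+219,ys.min()+211.5,z)[:2]*1000-[586.8,64.7]; print(z,"pad face track x",d@[np.cos(f),np.sin(f)])
a=cv2.resize(s["img"][160:300,300:400],None,fx=4,fy=4,interpolation=2)
b=cv2.resize(t["img"][120:260,195:285],None,fx=4,fy=4,interpolation=2)
cv2.imwrite("pics/f.png",np.hstack([a,b]))
E
```

```text
t 17.45 TCP track x,y 5.8 -0.4 z 26.7 rear 20.3 Fpush 1.87 Flat -0.84 Fz -0.63
pad px 221 234 218 222
0.02 pad face track x 116.18560082457074
0.034 pad face track x 117.48005331034251
0.04 pad face track x 118.03481866138759
```

View pics/f.png

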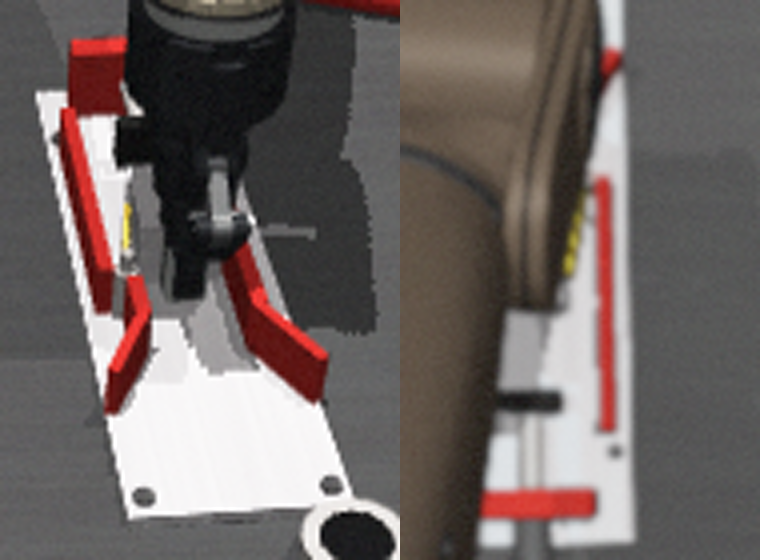

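Request:
send_rows --plan '[[[0,0,-0.025],[0,0,0]],[[0,0,-0.025],[0,0,0]],[[0,0,-0.025],[0,0,0]],[[0,0,-0.025],[0,0,0]],[[0,0,-0.025],[0,0,0]],[[0,0,-0.025],[0,0,0]],[[0,0,-0.025],[0,0,0]],[[0,0,-0.025],[0,0,0]],[[0,0,-0.025],[0,0,0]],[[0,0,-0.025],[0,0,0]],[[0,0,-0.02],[0,0,0]]]'

```text
time: 18.65
eef_pos: [0.5486, 0.0631, 0.0267]
tcp_rot: [0.512, -0.487, 0.487, -0.512]
contact_force: [1.2, 0.3, 0.1]
opening: -0.002
```

Request:
send_rows --plan '[[[0,0,-0.01],[0,0,0]],[[0,0,-0.01],[0,0,0]],[[0,0,-0.01],[0,0,0]],[[0,0,-0.01],[0,0,0]],[[0,0,-0.01],[0,0,0]]]'

```text
time: 19.15
eef_pos: [0.5429, 0.0628, 0.0267]
tcp_rot: [-0.512, 0.487, -0.487, 0.512]
contact_force: [1.2, 0.1, -1.0]
opening: 0.001
```

```bash
python3 -c "
from h import *
tk()"
```

```text
t 19.15 TCP track x,y 44.0 -0.4 z 26.7 rear 58.5 Fpush 1.24 Flat -0.07 Fz -0.98
```

Slowly now, in small calls, stopping at contact.

Request:
send_rows --plan '[[[0,0,-0.008],[0,0,0]],[[0,0,-0.008],[0,0,0]],[[0,0,-0.008],[0,0,0]],[[0,0,-0.008],[0,0,0]],[[0,0,-0.008],[0,0,0]],[[0,0,-0.008],[0,0,0]]]'

```text
time: 19.75
eef_pos: [0.5371, 0.0625, 0.0267]
tcp_rot: [-0.512, 0.487, -0.487, 0.512]
contact_force: [1.1, 0.3, -0.8]
opening: 0.001
```

Request:
send_rows --plan '[[[0,0,-0.006],[0,0,0]],[[0,0,-0.006],[0,0,0]]]'

```text
time: 19.95
eef_pos: [0.5356, 0.0625, 0.0267]
tcp_rot: [-0.512, 0.487, -0.487, 0.512]
contact_force: [1.1, -0.5, 0.1]
opening: 0.003
```

Request:
send_rows --plan '[[[0,0,-0.006],[0,0,0]],[[0,0,-0.006],[0,0,0]]]'

```text
time: 20.15
eef_pos: [0.535, 0.0624, 0.027]
tcp_rot: [-0.512, 0.487, -0.488, 0.513]
contact_force: [3.1, 1.0, -0.7]
opening: 0.001
```

Request:
send_rows --plan '[[[0,0,-0.006],[0,0,0]],[[0,0,-0.005],[0,0,0]]]'

```text
time: 20.35
eef_pos: [0.5347, 0.0623, 0.0275]
tcp_rot: [-0.511, 0.486, -0.488, 0.514]
contact_force: [5.9, 1.1, -1.4]
opening: 0.001
```

Request:
send_rows --plan '[[[0,0,-0.006],[0,0,0]],[[0,0,0],[0,0,0]]]'

```text
time: 20.55
eef_pos: [0.5346, 0.0623, 0.0278]
tcp_rot: [-0.511, 0.486, -0.489, 0.514]
contact_force: [6.5, 1.5, -0.9]
opening: -0.002
```

Request:
send_rows --plan '[[[0,0,-0.006],[0,0,0]],[[0,0,0],[0,0,0]]]'

```text
time: 20.75
eef_pos: [0.5343, 0.0623, 0.028]
tcp_rot: [-0.51, 0.485, -0.489, 0.514]
contact_force: [8.2, 1.7, -1.7]
opening: -0.001
```

Request:
send_rows --plan '[[[0,0,-0.006],[0,0,0]],[[0,0,-0.006],[0,0,0]],[[0,0,0],[0,0,0]]]'

```text
time: 21.05
eef_pos: [0.5341, 0.0622, 0.0285]
tcp_rot: [-0.51, 0.485, -0.49, 0.515]
contact_force: [10.1, 2.1, -2.5]
opening: 0.002
```

Request:
send_rows --plan '[[[0,0,-0.008],[0,0,0]],[[0,0,0],[0,0,0]],[[0,0,0],[0,0,0]]]'

```text
time: 21.35
eef_pos: [0.5339, 0.0621, 0.0288]
tcp_rot: [-0.509, 0.484, -0.491, 0.515]
contact_force: [11.0, 1.7, -2.6]
opening: -0.001
```

```bash
python3 -c "
from h import *
tk();to([0,0,0],2.9)"
```

```text
t 21.35 TCP track x,y 53.0 -0.1 z 28.8 rear 67.5 Fpush 11.1 Flat -1.14 Fz -2.58
t 21.35 p [533.9  62.1  28.8] jaw 2.83 down [ 1.260e-02  1.000e-04 -9.999e-01] F [11.   1.7 -2.6] open -0.001 q6 -0.12
shift [ 0.2969  0.1839 -4.4718] turn y -0.0002
```

Request:
send_rows --plan '[[[0,0,-0.006],[0,0,0]],[[0,0,0],[0,0,0]],[[0,0,0],[0,0,0]],[[0,0,0],[0,0,0]]]'

```text
time: 21.75
eef_pos: [0.5337, 0.0621, 0.029]
tcp_rot: [-0.509, 0.484, -0.491, 0.516]
contact_force: [12.1, 2.4, -2.3]
opening: -0.004
```

Request:
send_rows --plan '[[[0,0,-0.001],[0,0,0]],[[0,0,0],[0,0,0]],[[0,0,0],[0,0,0]],[[0,0,0],[0,0,0]],[[0,0,0],[0,0,0]]]'

```text
time: 22.25
eef_pos: [0.5337, 0.0621, 0.029]
tcp_rot: [-0.509, 0.484, -0.491, 0.516]
contact_force: [12.0, 2.7, -2.7]
opening: 0.004
```

Request:
send_rows --plan '[[[0,0,0],[0,0,0]],[[0,0,0],[0,0,0]],[[0,0,0],[0,0,0]],[[0,0,0],[0,0,0]],[[0,0,0],[0,0,0]]]'

```text
time: 22.75
eef_pos: [0.5337, 0.062, 0.029]
tcp_rot: [-0.509, 0.484, -0.491, 0.516]
contact_force: [11.7, 2.2, -3.2]
opening: -0.001
```

Request:
send_rows --plan '[[[0,0,0.006],[0,0,0]],[[0,0,0.006],[0,0,0]],[[0,0,0.006],[0,0,0]],[[0,0,0.006],[0,0,0]],[[0,0,0.006],[0,0,0]],[[0,0,0.006],[0,0,0]],[[0,0,0.006],[0,0,0]],[[0,0,0.006],[0,0,0]],[[0,0,0.006],[0,0,0]],[[0,0,0.006],[0,0,0]],[[0,0,0],[0,0,0]]]'

```text
time: 23.85
eef_pos: [0.5353, 0.0625, 0.0266]
tcp_rot: [0.513, -0.487, 0.487, -0.512]
contact_force: [2.9, -0.8, -1.0]
opening: 0.001
```

```bash
python3 -c "
from h import *
tk();to([0,0,0],2.9)"
```

```text
t 23.85 TCP track x,y 51.6 -0.4 z 26.6 rear 66.1 Fpush 2.86 Flat 0.95 Fz -1.04
t 23.85 p [535.3  62.5  26.6] jaw 2.9 down [-6.e-04 -0.e+00 -1.e+00] F [ 2.9 -0.8 -1. ] open 0.001 q6 -0.12
shift [ 0.2941  0.2249 -4.4813] turn y 0.0
```

Back clear, then straight up.

Request:
send_rows --plan '[[[0,0,0.006],[0,0,0]],[[0,0,0.008],[0,0,0]],[[0,0,0.012],[0,0,0]],[[0,0,0.015],[0,0,0]],[[0,0,0],[0,0,0]]]'

```text
time: 24.35
eef_pos: [0.5402, 0.0627, 0.0264]
tcp_rot: [0.513, -0.487, 0.487, -0.512]
contact_force: [-0.7, 1.3, -0.2]
opening: -0.002
```

Request:
send_rows --plan '[[[0,-0.03,0],[0,0,0]],[[0,-0.06,0],[0,0,0]],[[0,-0.1,0],[0,0,0]],[[0,-0.15,0],[0,0,0]],[[0,-0.2,0],[0,0,0]],[[0,-0.2,0],[0,0,0]],[[0,-0.2,0],[0,0,0]],[[0,-0.2,0],[0,0,0]],[[0,0,0],[0,0,0]]]'

```text
time: 25.25
eef_pos: [0.5433, 0.0625, 0.1691]
tcp_rot: [-0.51, 0.484, -0.49, 0.515]
contact_force: [0.7, -1.1, 0.2]
opening: -0.001
```

Request:
send_rows --plan '[[[0.3,0,0],[0,0,0]],[[0.4,0,0],[0,0,0]],[[0.4,0,0],[0,0,0]],[[0.4,0,0],[0,0,0]],[[0.4,0,0],[0,0,0]],[[0.3,0,0],[0,0,0]],[[0,0,0],[0,0,0]],[[0,0,0],[0,0,0]]]'

```text
time: 26.05
eef_pos: [0.5531, -0.2014, 0.1628]
tcp_rot: [0.512, -0.488, 0.487, -0.512]
contact_force: [0.2, 0.3, 0.8]
opening: 0.002
```

```bash
python3 - <<'E'
from h import *
tk(); s=read_camera("scene"); t=read_camera("top")
a=cv2.resize(s["img"][160:300,300:400],None,fx=4,fy=4,interpolation=2)
b=cv2.resize(t["img"][120:260,190:280],None,fx=4,fy=4,interpolation=2)
cv2.imwrite("pics/g.png",np.hstack([a,b]))
E
```

```text
t 26.05 TCP track x,y 47.1 264.1 z 162.8 rear 61.6 Fpush 0.22 Flat -0.32 Fz 0.85
```

View pics/g.png

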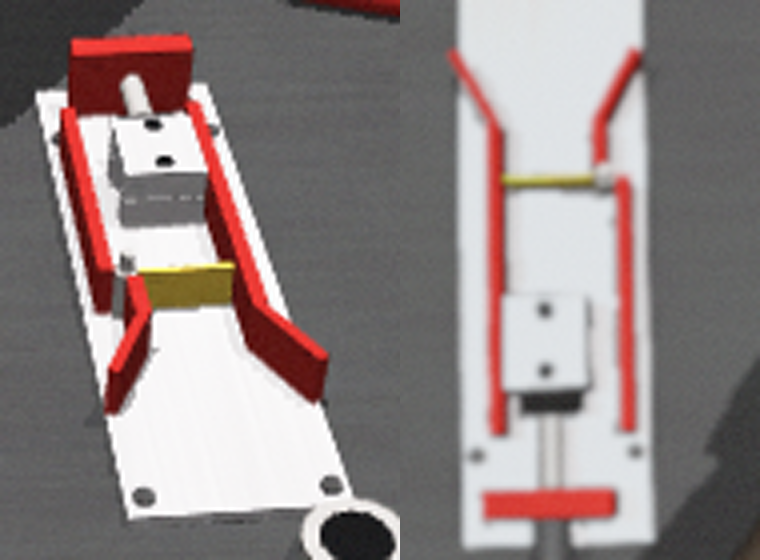

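```bash
python3 - <<'E'
from h import *
t=read_camera("top")["img"]; o=cv2.imread("pics/top0.png")
for n,(x0,y0,x1,y1) in dict(wrench=(195,40,245,106),wrench2=(265,258,355,284),driver=(80,265,175,315),brass=(348,208,372,230),steel=(418,204,442,226)).items():
    print(n,cv2.absdiff(t,o)[y0:y1,x0:x1].mean().round(2),cv2.phaseCorrelate(*[cv2.cvtColor(i[y0:y1,x0:x1],cv2.COLOR_BGR2GRAY).astype(np.float32) for i in(o,t)]))
print(sign_off())
E
```

```text
wrench 8.29 ((0.045128274469750096, 0.0714902192830067), 0.9822356139289008)
wrench2 42.83 ((9.645020089595377, -9.760861685001423), 0.20051129580525215)
driver 7.78 ((0.06581709189416785, 0.04748748965296201), 1.1790572269757589)
brass 94.1 ((0.47221746148686705, 10.6099008601648), 0.03933768802218967)
steel 12.55 ((-0.004905463326497994, 0.06553145803511917), 0.9573089261021879)
the job is handed in; nothing more can be done
None
```

The cap is home against the black stop pad, holes up and straight in the lane. The gate has swung shut behind it, and the job is handed in.

**What I did:** I lifted the cap out of the tray by its end faces and set it on the apron in line with the lane. With the fingers shut I pushed it from behind through the gate to the pad. I built the force up slowly, held about 12 N for a little over a second, eased off and lifted the fingers straight up. The highest reading was about 12.5 N in all, counting the side and downward parts. These are readings at the end of each move, so short peaks between them would not show. It took about 26 s of the 64 s.

**Last checks:**
- **Cap and gate:** The final picture shows the cap touching the pad and the gate shut. As the fingers backed off, the cap's rear read about 66 mm past the gate, which matches the pad's position in the camera image.
- **Steel sleeve, screwdriver and the wrench by the apron:** These had not moved when compared with the first picture.
- **Brass sleeve and the wrench near the tray:** The same comparison gave no usable result for these two; I think the parked arm or its shadow was in the way, but I did not view that picture. I signed off in the same script, so there was no second look. The planned moves kept clear of both, and no unexpected force showed up.

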